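# Put the short gauge bar away in the sliding-lid box

## Robot

A 7-joint arm with a two-finger parallel gripper is mounted at the origin on a cart in front of the work surface, level with it; the furniture and walls round the work are solid. World frame = base frame: x ahead of the robot, y to its left, z up, the work surface at z = 0. Lengths are in m, angles in rad, forces in N, time in s.
With the tool pointing down it reaches from about 0.4 to 0.925 m from the base axis. Payload 5.6 kg.
Tool frame: the origin (TCP) lies between the finger pads; the fingertips stand 14 mm ahead of it and the grasp point (between the pads) lies 5 mm behind it (env.nose_length is the distance from the TCP to the fingertips, in m); z points along the fingers, x is the direction in which the jaws open and shut, and the axes are right-handed (so a half turn about z gives the same grasp; the last joint's range is limited). The gripper opens to 85 mm and grips with 20 to 120 N. Pads are 22 mm wide; open, the fingers measure 114 mm over their backs; the gripper's body (76 mm by 85 mm) begins 54 mm behind the grasp point. The pads swing forward as they close: fully open they stand 13 mm farther back than shut.
Start: joints at [1.141, 0.468, -0.012, 1.603, 0.006, 1.071, -0.056], TCP at [0.245, -0.602, 0.245] pointing down, gripper open.
Joint ranges: [-2.53, 2.53], [-0.31, 2.02], [-1.57, 1.55], [0.28, 2.44], [-1.29, 4.43], [0.15, 1.84], [-2.92, 2.92]. Speed limits (rad/s): [2.57, 2.57, 3.14, 3.14, 3.14, 3.14, 3.14].

## Interface

Orientations are given as a unit quaternion [w, x, y, z].
In Python, from bench import env gives the robot as it stands.
- The arm moves only by the shell command python3 -m jog 'ROWS' [FORCE]. ROWS is text: rows parted by semicolons, each of 7 numbers parted by spaces: the shift along the tool's x, y, z in mm, then the turn, a rotation vector about the tool's x, y, z in rad, then the opening, from -1 (shut) to 1 (fully open). A call has 1 to 5 rows; each row shifts and turns the commanded pose from where the row before left it, along the tool's axes as they then stand; what a row does not reach is not made up. A row lasts 1/12 s, in which the tool goes at most 41.7 mm and 7.16 degrees, less where a joint would pass 70% of its speed; a pose out of reach is approached as far as the arm can. A call is refused whole if a number of a shift passes 41.7 or a number of a turn 0.125, either way. A call with a gripper value outside its range is refused whole. The fingers move at their own pace and stop on an object; FORCE is the grip in N (left out, the last holds). Time passes only in rows, so rows that do not move let the fingers close. It gives the time, the measured TCP pose, the force and the opening at its end, in the units of the state.
- env.sense(): the state, without advancing time (a new reading comes with each control period).
- env.capture(name): name is "scene" or "side" or "wrist"; returns a dict with "color" (480x640x3 uint8, blue, green, red), "fx", "fy", "cx", "cy" (pixels), "T" (4x4, takes a point from camera to world coordinates). Camera axes: x right, y down, z forward; pixel columns grow to the right and rows downward; lengths in m; the calibration is good to about 2 mm. A picture is of the moment at which its call begins. There is no depth.
- env.job_done(): hands the job in, once; it reports no verdict.
The state is a dict: "time": time; "joint_positions": joint angles; "dq": joint speeds; "joint_efforts": joint torques, N m; "position": TCP position; "orientation": TCP orientation; "contact_force": force on the tool from outside, world axes, zero at the start; "torque": the same for the moment, N m; "grip_width": opening from 0.0 (shut) to 1.0 (fully open).
Only numpy, scipy, OpenCV 4.12 (cv2) and the standard library are available. Lean on these libraries where they do the work, as an engineer would, in place of code of your own. Each camera call takes 0.05 s, during which the arm holds its last target.

## Task

Put the shortest of the three loose gauge bars away in the small wooden box on the raised stand: draw the flat lid open toward you by pressing on its top and pulling, lay the bar gently on the floor of the box, then slide the lid fully shut again and let go. The box and its thin lid are delicate: touch them with no more than 35 N at any moment, do not drop or ram the bar into the box, and leave the other things where they are.

Things in the scene. Friction and masses are not known exactly. Their poses are not given: they have to be found in the camera images.
- stand: Small levelling stand under the wooden box, fixed to the table, in a different place and yaw each time. Origin: centre of the underside of its 150 x 100 mm base, at table level, right under the middle of the box. -x of its frame is the way the lid opens (roughly toward the robot), y runs across the box, z up. The box turns with it.
- stand_top (a point): Point on the stand, 24 mm above its origin, for reference only: NOT on the box. A screw sets the box's height: the box's underside lies anywhere from 42 to 58 mm above the table at its middle, and the box leans fore or aft (about the stand's y) by up to 2 degrees. Neither is measured: find the lid and the box floor by touch or sight. Both stay put under load.
- box_middle (a point): Point at table level under the middle of the box. Box: outside 170 (x) x 116 (y) x 48 mm high, walls 8 mm, inside 154 x 100 mm, inner floor 6 mm above its underside. The lid's flat top lies 44 mm above the underside, 4 mm below the tops of the side and back walls; the front (-x) wall is lower and the lid slides out over it.
- lid (a joint): How far the flat wooden lid is drawn out toward the stand's -x, in m: 0 shut, 0.105 fully open (end stop). 162 mm long, 6 mm thick, 100 mm wide between the walls, no handle, cannot be lifted. It drags with about 2.5 N whatever the pressing force, and stays where left. Drawn out by q it covers stand x from -85 mm - q to +77 mm - q; behind it the box is open up to +77 mm.
- short_bar_centre (a point): Centre of the shortest loose steel gauge bar, 18 (x) x 62 (y) x 26 mm (z), 0.16 to 0.32 kg, lying flat on the table among two longer bars; long axis is its y. Take it across the 18 mm width.
- short_bar: The same short bar; origin at the centre of its underside.
- middle_bar: Middle loose gauge bar, 18 x 90 (y) x 26 mm, origin under its centre. Leave alone. The three bars change places.
- long_bar: Longest loose gauge bar, 18 x 125 (y) x 26 mm, origin under its centre. Leave alone.
- loupe: Black eye loupe, diameter 33, 32 mm high, bystander; origin under its centre.
- ring_gauge: Steel ring gauge, diameter 50, 16 mm high, bystander; origin under its centre.
- bush: Flanged bronze bush, diameter 34, 29 mm high, bystander; origin under its centre.
- square: Small try square, 72 x 114 x 14 mm, bystander; origin under its centre.
- gear: Spur gear, diameter 49, 18 mm high, bystander; origin under its centre.
Not all that is in view belongs to the job. Leave any yellow look-alike of the short_bar alone.

How it is judged:
On the way, in this order (a step that is already met when the one before it is completed fails the run):
1. the lid has been drawn open by at least 40 mm (value of joint lid above 0.04 m), for 0.1 s.
2. the short bar lies released inside the box (x of short_bar_centre in the frame of stand between -0.078 and 0.078 m and y of short_bar_centre in the frame of stand between -0.05 and 0.05 m and height (world z) of short_bar_centre between 0.045 and 0.088 m and contact force between short_bar and the fingers below 0.1 N and linear speed of short_bar below 0.02 m/s), for 0.2 s.
At the end, for the whole second after the job is handed in: The short bar lies at rest, released, inside the box (its centre between the walls and below the lid) and the lid is shut to within 4 mm (all of step 2 and value of joint lid below 0.004 m); the robot touches nothing.
It fails at once if the robot touches the box, lid or stand with more than 35 N (contact force between any of the fingers, the arm and stand above 35 N).
It fails at once if the bar is dropped or rammed into the box (over 60 N) (contact force between short_bar and stand above 60 N).
It fails at once if another thing is moved by more than 20 mm (distance of any of middle_bar, long_bar, loupe, ring_gauge, bush, square, gear from where it was at the start of the episode above 0.02 m).
It also fails if it takes over 69 s, if anything falls off the work surface, if the arm or the gripper's body presses on something with over 40 N, if the wrist force passes 120 N, or if a joint passes its speed limit or range.

## Working session

There is one attempt and no reset: what is moved stays moved. The work goes in short steps, Python scripts to look and compute and a shell command to move; the robot and the scene stay as the last step left them, time stands still between calls to the robot, and variables do not carry over. Pictures are saved under pics/ and viewed, and the job is handed in when it is done.

```bash
ls; mkdir -p pics; python3 - <<'E'
from bench import env
import cv2,numpy as np
np.set_printoptions(precision=4,suppress=True)
s=env.sense(); print(s)
for n in ["scene","side","wrist"]:
    c=env.capture(n); cv2.imwrite(f"pics/{n}0.png",c["color"]); print(n,c["fx"],c["fy"],c["cx"],c["cy"]);print(c["T"])
E
```

```text
pics
{'time': 0.0, 'joint_positions': array([ 1.141 ,  0.4684, -0.0116,  1.6036,  0.006 ,  1.0714, -0.0563]), 'dq': array([-0.001 ,  0.0008, -0.0011,  0.0008,  0.0001,  0.0006,  0.0003]), 'joint_efforts': array([  0.    , -53.237 ,   0.021 , -25.1304,   0.0113,   0.0076,
        -0.    ]), 'position': array([ 0.2449, -0.6015,  0.2443]), 'orientation': array([-0.0005,  0.8298, -0.558 , -0.0008]), 'contact_force': array([-0.5938, -1.0344,  0.5776]), 'torque': array([-0.0057,  0.0212, -0.0115]), 'grip_width': 0.9990213878390299}
scene 455.42180389467234 455.42180389467234 316.63529952522725 243.20420679519754
[[-0.6163 -0.5713  0.542   0.0626]
 [-0.7873  0.4621 -0.4082  0.3445]
 [-0.0173 -0.6783 -0.7346  0.7998]
 [ 0.      0.      0.      1.    ]]
side 485.01805933800296 485.01805933800296 312.6214577078026 245.36592994482936
[[ 0.9461 -0.2074  0.2486  0.2694]
 [-0.3236 -0.6346  0.7019 -1.0208]
 [ 0.0122 -0.7445 -0.6675  0.9629]
 [ 0.      0.      0.      1.    ]]
wrist 369.73454303993094 369.73454303993094 320.8544455576598 240.65461354051791
[[ 0.3771 -0.8934 -0.2441  0.3063]
 [-0.9262 -0.3642 -0.0979 -0.5762]
 [-0.0014  0.263  -0.9648  0.3721]
 [ 0.      0.      0.      1.    ]]
```

View pics/scene0.png

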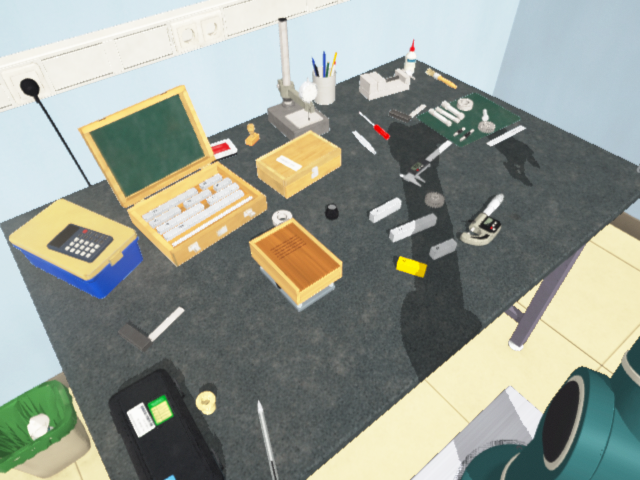

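View pics/side0.png

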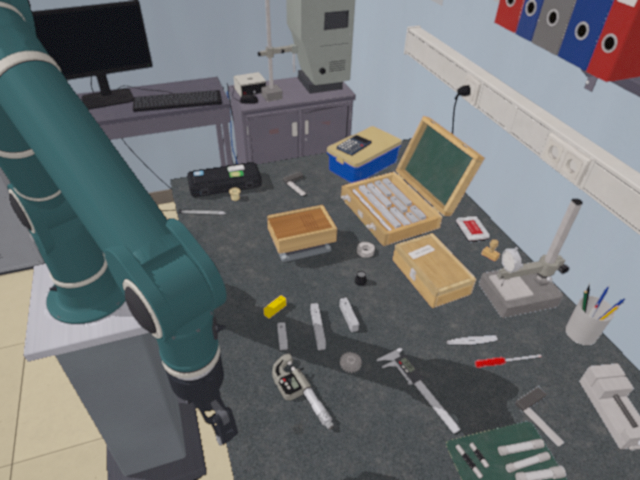

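View pics/wrist0.png

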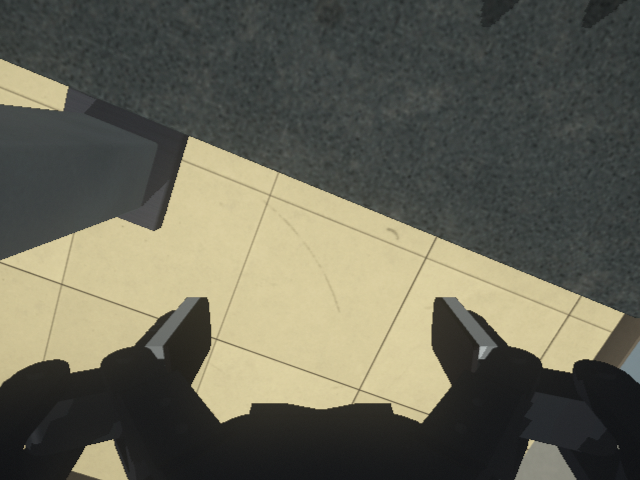

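Grey bars in the scene view are at (385,210), (413,228) and (443,248). A yellow look-alike is at (410,267). The box is at (296,262). The bar at (443,248) looks shortest, so I'll enlarge the crops and measure it.

```bash
cat > h.py <<'E'
from bench import env
import cv2,numpy as np
np.set_printoptions(precision=4,suppress=True)
def ray(c,u,v):
    d=np.array([(u-c["cx"])/c["fx"],(v-c["cy"])/c["fy"],1.]); T=np.array(c["T"]); return T[:3,3],T[:3,:3]@d
def onz(c,u,v,z):
    o,d=ray(c,u,v); return o+d*(z-o[2])/d[2]
def tri(c1,p1,c2,p2):
    o1,d1=ray(c1,*p1);o2,d2=ray(c2,*p2);d1/=np.linalg.norm(d1);d2/=np.linalg.norm(d2)
    A=np.stack([d1,-d2],1);t=np.linalg.lstsq(A,o2-o1,rcond=None)[0]
    a=o1+t[0]*d1;b=o2+t[1]*d2
    return (a+b)/2,np.linalg.norm(a-b)
def proj(c,p):
    T=np.array(c["T"]);q=T[:3,:3].T@(np.asarray(p)-T[:3,3]);return np.array([c["fx"]*q[0]/q[2]+c["cx"],c["fy"]*q[1]/q[2]+c["cy"]])
E
python3 - <<'E'
from h import *
a=cv2.imread("pics/scene0.png");b=cv2.imread("pics/side0.png")
def crop(im,x,y,w,h,k): return cv2.resize(im[y:y+h,x:x+w],None,fx=k,fy=k,interpolation=cv2.INTER_CUBIC)
cv2.imwrite("pics/a1.png",crop(a,360,185,110,100,7))
cv2.imwrite("pics/b1.png",crop(b,255,285,110,75,7))
cv2.imwrite("pics/a2.png",crop(a,240,210,110,100,6))
cv2.imwrite("pics/b2.png",crop(b,255,200,90,65,8))
E
```

```text
(no output)
```

View pics/a1.png

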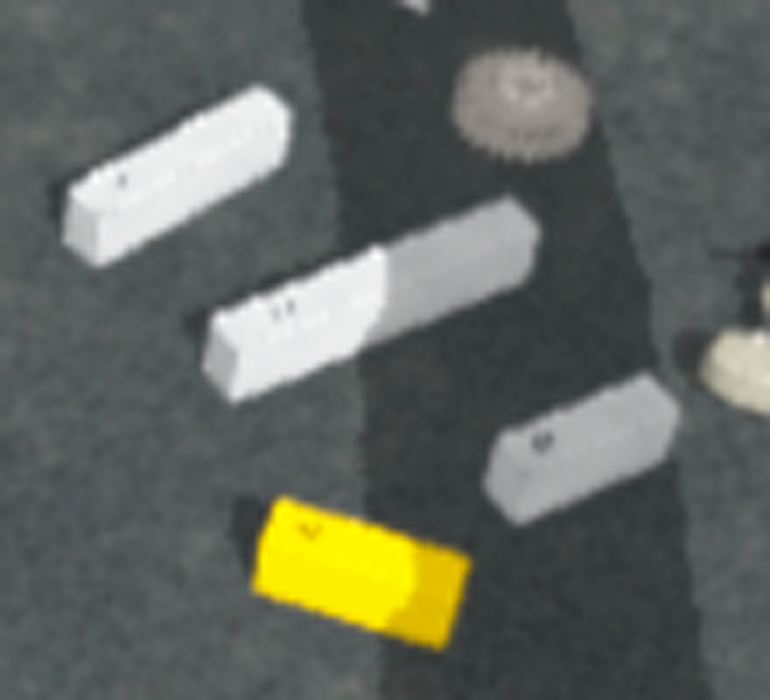

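View pics/b1.png

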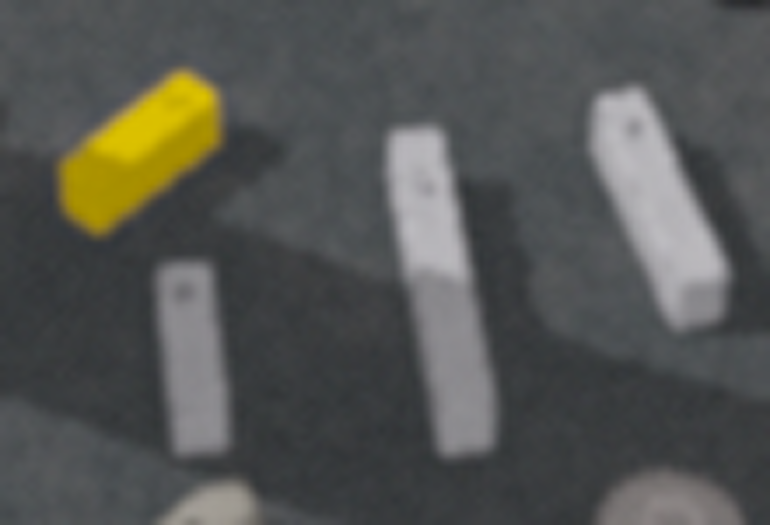

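View pics/a2.png

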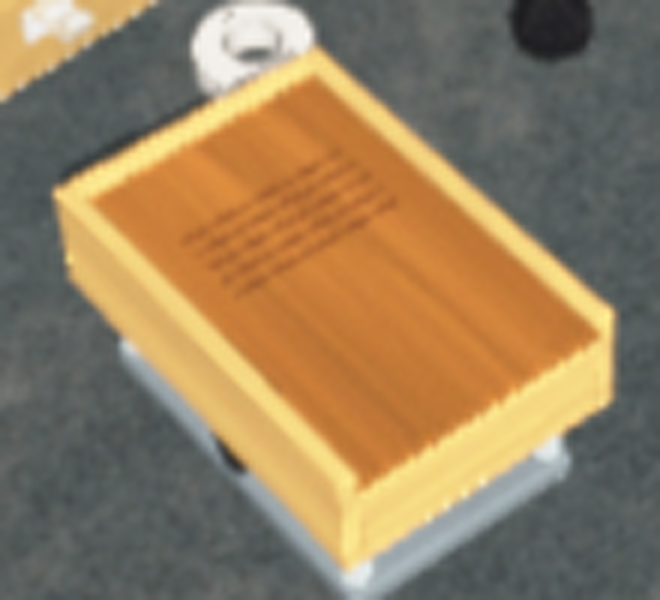

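View pics/b2.png

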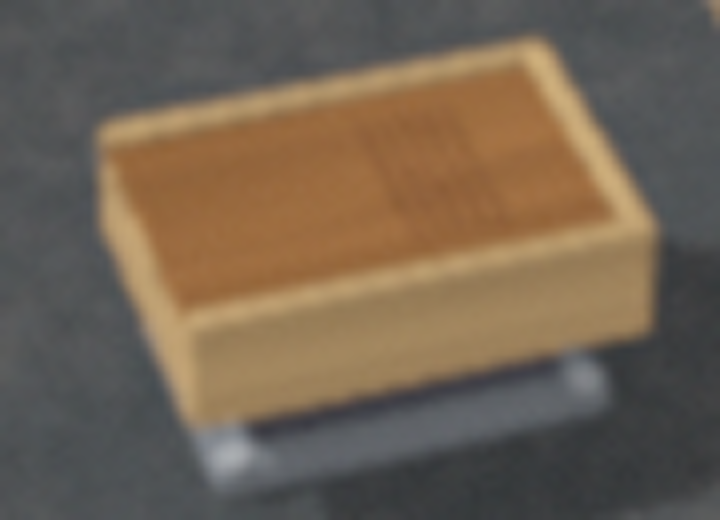

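```bash
cat > m.py <<'E'
from h import *
S=env.capture("scene");D=env.capture("side")
A2=lambda p:(240+(p[0]+.5)/6-.5,210+(p[1]+.5)/6-.5)
B2=lambda p:(255+(p[0]+.5)/8-.5,200+(p[1]+.5)/8-.5)
A1=lambda p:(360+(p[0]+.5)/7-.5,185+(p[1]+.5)/7-.5)
B1=lambda p:(255+(p[0]+.5)/7-.5,285+(p[1]+.5)/7-.5)
prs={'FL':((345,490),(100,130)),'FR':((612,312),(190,325)),'BR':((315,50),(655,228)),'BL':((55,195),(540,40))}
P={}
for k,(a,b) in prs.items():
    p,e=tri(S,A2(a),D,B2(b));P[k]=p;print(k,p,e)
print("len",np.linalg.norm(P['FL']-P['BL']),np.linalg.norm(P['FR']-P['BR']),"wid",np.linalg.norm(P['FL']-P['FR']),np.linalg.norm(P['BL']-P['BR']))
x=(P['BL']+P['BR']-P['FL']-P['FR'])/2;print("yaw",np.arctan2(x[1],x[0]),"slope",np.degrees(np.arctan2(x[2],np.hypot(*x[:2]))),"mid",sum(P.values())/4)
y=(P['BL']+P['FL']-P['BR']-P['FR'])/2;print("yaw from y",np.arctan2(-y[0],y[1]))
# short bar top corners: scene
for nm,sc in {'short':((490,460),(645,375),(680,410),(525,485)),'mid':((70,195),(260,87),(292,120),(107,232)),'long':((210,325),(510,197),(540,232),(243,362))}.items():
    Q=np.array([onz(S,*A1(p),.026) for p in sc]);print(nm,Q.mean(0),np.linalg.norm(Q[0]-Q[1]),np.linalg.norm(Q[1]-Q[2]),"axis yaw",np.arctan2(*(Q[1]-Q[0])[[1,0]]),np.arctan2(*(Q[2]-Q[3])[[1,0]]))
for nm,sc in {'short':((157,262),(213,262),(230,435),(173,440)),}.items():
    Q=np.array([onz(D,*B1(p),.026) for p in sc]);print(nm,Q,Q.mean(0),np.linalg.norm(Q[0]-Q[1]),np.linalg.norm(Q[1]-Q[2]),"axis",np.arctan2(*(Q[3]-Q[0])[[1,0]]))
E
python3 m.py
```

```text
FL [0.5104 0.0578 0.0906] 0.0005323622588910329
FR [ 0.512  -0.0566  0.0925] 0.0006005587760368017
BR [ 0.6818 -0.0547  0.0898] 4.033663275281694e-05
BL [0.6802 0.0607 0.0897] 8.889711214757812e-06
len 0.16986601464693518 0.1697408330303529 wid 0.11439964358780778 0.115423801542051
yaw 0.013908089376619694 slope -0.6031818727510203 mid [0.5961 0.0018 0.0907]
yaw from y 0.014145911400570421
short [ 0.4441 -0.3044  0.026 ] 0.06827077551653031 0.01793582068506341 axis yaw -1.663482547308939 -1.7189374103197732
mid [ 0.6216 -0.2946  0.026 ] 0.09193067472362658 0.020251965489962016 axis yaw -1.5859069340383638 -1.564683072844129
long [ 0.5361 -0.304   0.026 ] 0.12681012111732667 0.01915925821683188 axis yaw -1.7362792396821625 -1.731658726428192
short [[ 0.4438 -0.2755  0.026 ]
 [ 0.4625 -0.2816  0.026 ]
 [ 0.447  -0.3542  0.026 ]
 [ 0.4283 -0.3502  0.026 ]] [ 0.4454 -0.3154  0.026 ] 0.01964424802691655 0.07424815998556276 axis -1.7756792015024372
```

The short bar measures about 62–68 × 18 mm at (0.444,-0.304), against about 92 mm and 127 mm for the other two. It is grey and shortest, so it is the one. The box corners come out at 170 × 115 mm, matching the given size. Its middle is (0.596,0.002), yaw 0.014, and the rim is at z≈0.091. I'll open the lid first, moving over the box while turning the tool to yaw 0.

```bash
python3 -m jog '0 -30 0 0 0 -0.1184 -1; 0 -30 0 0 0 -0.1184 -1; 0 -30 0 0 0 -0.1184 -1; 0 -30 0 0 0 -0.1184 -1; 0 -30 0 0 0 -0.1184 -1' 30; python3 -m jog '0 -30 0 0 0 -0.1184 -1; 0 -30 0 0 0 -0.1184 -1; 0 -30 0 0 0 -0.1184 -1; 0 -30 0 0 0 -0.1184 -1; 0 -30 0 0 0 -0.1184 -1'
```

```text
time: 0.67
position: [0.3666, -0.5148, 0.245]
orientation: [-0.0, 0.957, -0.289, 0.0]
contact_force: [-0.4, -0.8, 0.2]
grip_width: 0.303
time: 1.08
position: [0.4176, -0.3753, 0.2452]
orientation: [-0.0, 1.0, 0.003, 0.0]
contact_force: [-1.0, -0.2, 0.4]
grip_width: -0.001
```

```bash
python3 - <<'E'
from h import *
c=env.capture("wrist");cv2.imwrite("pics/w1.png",c["color"]);np.savez("w1.npz",**{k:c[k] for k in("fx","fy","cx","cy","T")});print(c["T"])
E
```

```text
[[ 1.      0.0062  0.0024  0.4168]
 [ 0.0066 -0.9647 -0.2632 -0.3084]
 [ 0.0007  0.2632 -0.9648  0.3729]
 [ 0.      0.      0.      1.    ]]
```

View pics/w1.png

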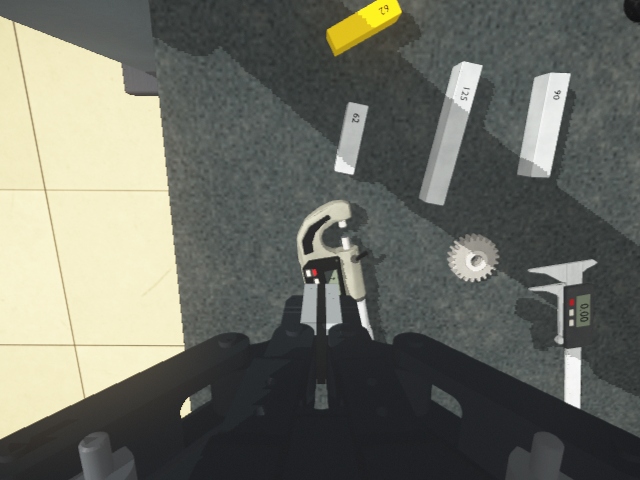

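```bash
python3 -m jog '35 -40 0 0 0 0 -1; 35 -40 0 0 0 0 -1; 35 -40 0 0 0 0 -1; 35 -40 0 0 0 0 -1; 35 -40 0 0 0 0 -1'; python3 -m jog '30 -40 0 0 0 0 -1; 8 -40 0 0 0 0 -1; 0 -40 0 0 0 0 -1; 0 -40 10 0 0 0 -1; 0 -16 20 0 0 0 -1'; python3 -m jog '0 0 30 0 0 0 -1; 0 0 20 0 0 0 -1; 0 0 0 0 0 0 -1'
```

```text
time: 1.55
position: [0.5548, -0.219, 0.2454]
orientation: [0.0, 1.0, -0.001, 0.0]
contact_force: [0.5, -2.0, -0.1]
grip_width: -0.003
time: 1.97
position: [0.5884, -0.0436, 0.2175]
orientation: [-0.001, 1.0, 0.003, 0.003]
contact_force: [0.3, 0.7, 0.5]
grip_width: 0.002
time: 2.22
position: [0.584, -0.0507, 0.161]
orientation: [-0.0, 1.0, 0.0, -0.004]
contact_force: [-0.3, -0.0, -0.2]
grip_width: 0.002
```

The wrist view shows engraved labels: 62 at (351,138), 125 at (452,135) and 90 at (545,125). That confirms the short grey bar at (351,138). Next I'll go down to the lid.

```bash
python3 -m jog '20 -26 0 0 0 0 -1; 26 -27 0 0 0 0 -1; 0 0 20 0 0 0 -1; 0 0 20 0 0 0 -1; 0 0 8 0 0 0 -1';python3 -m jog '0 0 0 0 0 0 -1; 0 0 0 0 0 0 -1'; python3 - <<'E'
from h import *
z=np.load("w1.npz");c={k:z[k] for k in z}
c={k:(float(v) if v.ndim==0 else v) for k,v in c.items()}
im=cv2.imread("pics/w1.png")
cv2.imwrite("pics/w1c.png",cv2.resize(im[90:190,310:390],None,fx=6,fy=6,interpolation=cv2.INTER_CUBIC))
g=cv2.cvtColor(im,cv2.COLOR_BGR2GRAY);m=(g>125).astype(np.uint8);m[:90]=0;m[190:]=0;m[:,:320]=0;m[:,385:]=0
cs,_=cv2.findContours(m,0,2);k=max(cs,key=cv2.contourArea);r=cv2.minAreaRect(k);b=cv2.boxPoints(r);print(r)
Q=np.array([onz(c,*p,.026) for p in b]);print(Q);print(Q.mean(0),np.linalg.norm(Q[0]-Q[1]),np.linalg.norm(Q[1]-Q[2]))
E
```

```text
time: 2.63
position: [0.6324, 0.002, 0.116]
orientation: [0.0, 1.0, -0.0, -0.001]
contact_force: [0.0, 0.3, -0.8]
grip_width: 0.002
time: 2.8
position: [0.6332, 0.0014, 0.1179]
orientation: [0.0, 1.0, -0.001, 0.0]
contact_force: [0.9, -0.1, 1.3]
grip_width: 0.006
((350.2958679199219, 138.0190887451172), (21.2989444732666, 71.21556854248047), 12.308016777038574)
[[ 0.4278 -0.3357  0.026 ]
 [ 0.4403 -0.2752  0.026 ]
 [ 0.4588 -0.2788  0.026 ]
 [ 0.4472 -0.3397  0.026 ]]
[ 0.4435 -0.3073  0.026 ] 0.061816418380303266 0.018856644502651412
```

View pics/w1c.png

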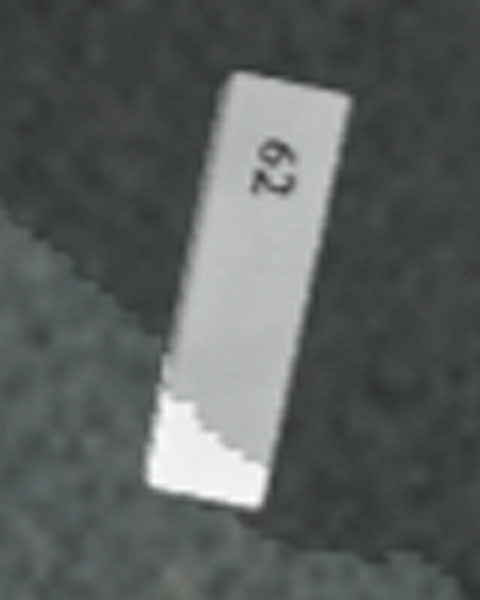

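Bar: centre (0.4435,-0.3073), 61.8 × 18.9 mm, which matches the given size. Its jaw-axis yaw is -0.197. Next I touch down on the lid.

```bash
python3 -m jog '0 0 6 0 0 0 -1; 0 0 6 0 0 0 -1; 0 0 0 0 0 0 -1; 0 0 0 0 0 0 -1';python3 -m jog '0 0 1.5 0 0 0 -1; 0 0 0 0 0 0 -1; 0 0 0 0 0 0 -1'; python3 -m jog '0 0 1.5 0 0 0 -1; 0 0 0 0 0 0 -1; 0 0 0 0 0 0 -1'
```

```text
time: 3.13
position: [0.6328, 0.0019, 0.1053]
orientation: [0.0, 1.0, -0.0, -0.0]
contact_force: [0.4, 1.1, -0.6]
grip_width: -0.0
time: 3.38
position: [0.633, 0.0021, 0.1039]
orientation: [0.0, 1.0, -0.0, 0.0]
contact_force: [0.7, -0.5, -0.4]
grip_width: 0.003
time: 3.63
position: [0.6332, 0.0022, 0.1025]
orientation: [-0.0, 1.0, 0.0, 0.0]
contact_force: [0.9, -0.2, 0.9]
grip_width: 0.001
```

```bash
python3 -m jog '0 0 1.5 0 0 0 -1; 0 0 0 0 0 0 -1; 0 0 0 0 0 0 -1'; python3 -m jog '0 0 1 0 0 0 -1; 0 0 0 0 0 0 -1; 0 0 0 0 0 0 -1'
```

```text
time: 3.88
position: [0.6333, 0.0022, 0.1023]
orientation: [0.0, 1.0, -0.0, 0.0]
contact_force: [-3.3, -0.5, 9.8]
grip_width: 0.003
time: 4.13
position: [0.6333, 0.0022, 0.1022]
orientation: [0.0, 1.0, -0.0, 0.001]
contact_force: [-4.4, -0.3, 15.0]
grip_width: 0.002
```

```bash
python3 -m jog '-4 0 0 0 0 0 -1; -4 0 0 0 0 0 -1; -4 0 0 0 0 0 -1;0 0 0 0 0 0 -1'; python3 - <<'E'
from h import *
S=env.capture("scene");cv2.imwrite("pics/s1.png",cv2.resize(S["color"][200:320,230:360],None,fx=5,fy=5))
E
```

```text
time: 4.47
position: [0.6232, 0.0021, 0.1024]
orientation: [0.0, 1.0, -0.0, 0.003]
contact_force: [0.4, -0.6, 10.6]
grip_width: 0.002
```

View pics/s1.png

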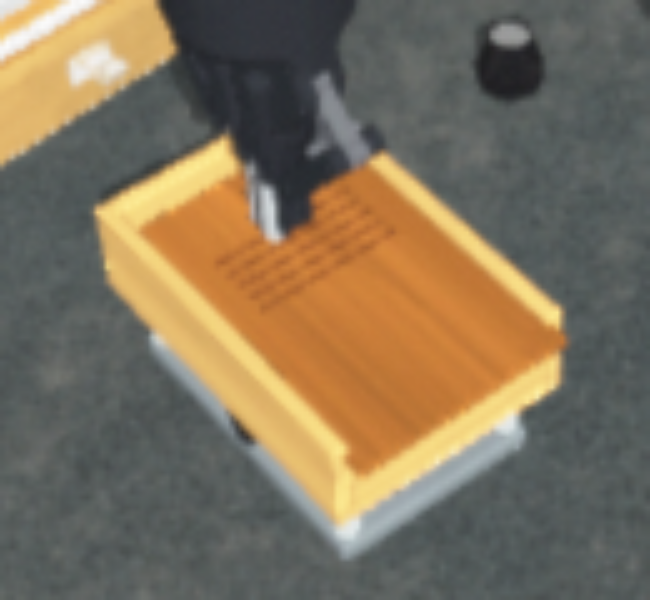

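The lid has followed the finger by about 10 mm (its front edge now shows past the front wall). I'll keep pulling and watch the force.

```bash
python3 -m jog '-6 0 0 0 0 0 -1; -6 0 0 0 0 0 -1; -6 0 0 0 0 0 -1;-6 0 0 0 0 0 -1'; python3 -m jog '-6 0 0 0 0 0 -1; -6 0 0 0 0 0 -1; -6 0 0 0 0 0 -1;-6 0 0 0 0 0 -1'
```

```text
time: 4.85
position: [0.6002, 0.0019, 0.1025]
orientation: [0.0, 1.0, -0.0, 0.004]
contact_force: [3.0, -0.3, 10.7]
grip_width: -0.002
time: 5.18
position: [0.5764, 0.0017, 0.1027]
orientation: [0.0, 1.0, -0.0, 0.004]
contact_force: [2.8, -2.1, 12.2]
grip_width: -0.001
```

```bash
python3 -m jog '-6 0 0 0 0 0 -1; -6 0 0 0 0 0 -1; -6 0 0 0 0 0 -1;-6 0 0 0 0 0 -1'; python3 -m jog '-6 0 0 0 0 0 -1; -6 0 0 0 0 0 -1; -2 0 0 0 0 0 -1;0 0 0 0 0 0 -1'
```

```text
time: 5.52
position: [0.5527, 0.0015, 0.1028]
orientation: [0.0, 1.0, -0.0, 0.004]
contact_force: [2.6, -3.1, 13.1]
grip_width: -0.002
time: 5.85
position: [0.5381, 0.0014, 0.1028]
orientation: [0.001, 1.0, -0.0, 0.004]
contact_force: [1.0, -2.3, 15.7]
grip_width: -0.0
```

```bash
python3 -m jog '0 0 -10 0 0 0 -1; 0 0 -40 0 0 0 -1; -10 40 -40 0 0 0 -1; -10 40 -20 0 0 0 -1; -10 40 0 0 0 0 -1'; python3 - <<'E'
from h import *
S=env.capture("scene");cv2.imwrite("pics/s2.png",cv2.resize(S["color"][200:320,230:360],None,fx=5,fy=5))
E
```

```text
time: 6.27
position: [0.5109, -0.1028, 0.2014]
orientation: [0.001, 1.0, 0.002, 0.004]
contact_force: [0.8, -0.5, -1.2]
grip_width: 0.001
```

View pics/s2.png

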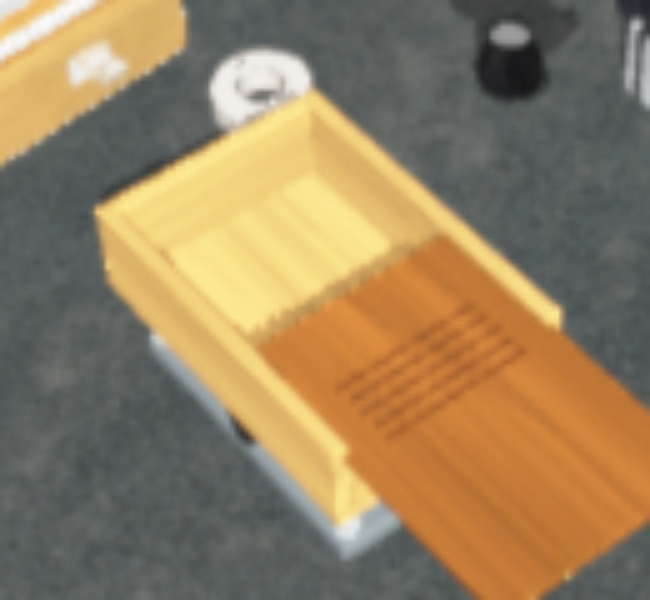

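The lid is open about 95 mm, and the empty box floor shows at (280,250) in the crop. Next is the bar.

```bash
python3 -m jog '-13 40 0 0 0 0 0; -13 40 0 0 0 0 0; -13 40 0 0 0 0 0; -13 40 0 0 0 0 0; -14 40 0 0 0 0 0'; python3 -m jog '0 0 20 0 0 0.1 0; 0 0 20 0 0 0.097 0; 0 0 0 0 0 0 0; 0 0 0 0 0 0 0'; python3 - <<'E'
from h import *
c=env.capture("wrist");cv2.imwrite("pics/w2.png",c["color"])
s=env.sense();p=s["position"];q=s["orientation"];print(p,2*np.arctan2(q[2],q[1]))
t=np.array([.4435,-.3073]);yaw=2*np.arctan2(q[2],q[1]);d=t-p[:2]
X=np.array([np.cos(yaw),np.sin(yaw)]);Y=np.array([X[1],-X[0]]);print("tool x,y mm",d@X*1e3,d@Y*1e3)
im=c["color"];g=cv2.cvtColor(im,cv2.COLOR_BGR2GRAY)
print(proj(c,[.4435,-.3073,.026]))
E
```

```text
time: 6.73
position: [0.4421, -0.3025, 0.1969]
orientation: [-0.0, 1.0, 0.0, -0.0]
contact_force: [1.2, -0.7, -0.3]
grip_width: 0.503
time: 7.07
position: [0.4426, -0.3001, 0.1562]
orientation: [-0.001, 0.995, -0.097, -0.001]
contact_force: [0.0, 0.5, 0.1]
grip_width: 0.5
[ 0.4436 -0.3002  0.1572] -0.19314836341446637
tool x,y mm 1.2712567875059246 6.949345244038554
[324.9142 245.5584]
```

View pics/w2.png

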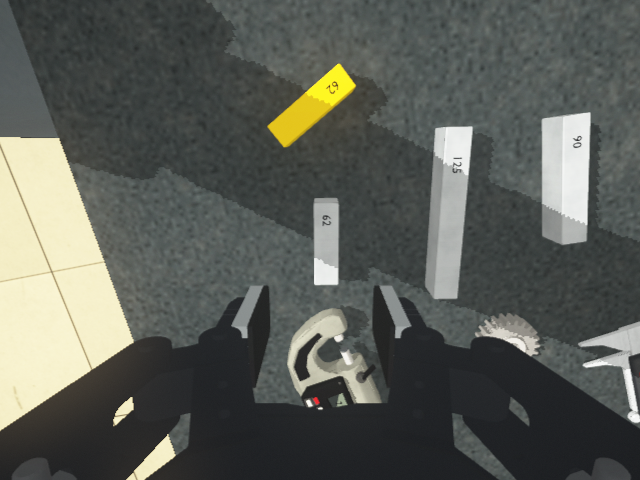

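The bar is upright in the image at (326,244), against the predicted (325,246), so I'll descend.

```bash
python3 -m jog '1.3 7 30 0 0 0 0; 0 0 40 0 0 0 0; 0 0 40 0 0 0 0; 0 0 15 0 0 0 0;0 0 0 0 0 0 0'; python3 -m jog '0 0 6 0 0 0 0; 0 0 3 0 0 0 0;0 0 0 0 0 0 0; 0 0 0 0 0 0 0'
```

```text
time: 7.53
position: [0.4419, -0.3063, 0.0294]
orientation: [-0.002, 0.995, -0.097, -0.002]
contact_force: [-0.2, 0.6, -0.1]
grip_width: 0.498
time: 7.87
position: [0.4442, -0.3087, 0.0244]
orientation: [0.001, 0.995, -0.098, 0.001]
contact_force: [0.3, -1.1, -0.2]
grip_width: 0.501
```

```bash
python3 -m jog '0 0 5 0 0 0 0;0 0 1 0 0 0 0; 0 0 0 0 0 0 0' ; python3 -m jog '0 0 0 0 0 0 -1;0 0 0 0 0 0 -1;0 0 0 0 0 0 -1;0 0 0 0 0 0 -1;0 0 0 0 0 0 -1' 50; python3 -m jog '0 0 0 0 0 0 -1;0 0 0 0 0 0 -1'
```

```text
time: 8.12
position: [0.443, -0.3083, 0.017]
orientation: [0.0, 0.995, -0.098, -0.0]
contact_force: [-0.2, 0.0, 0.7]
grip_width: 0.502
time: 8.53
position: [0.4436, -0.3084, 0.0173]
orientation: [0.0, 0.995, -0.098, 0.0]
contact_force: [-0.3, -0.2, 2.8]
grip_width: 0.197
time: 8.7
position: [0.4436, -0.3084, 0.0173]
orientation: [0.0, 0.995, -0.098, 0.0]
contact_force: [0.3, 0.3, 3.9]
grip_width: 0.202
```

```bash
python3 -m jog '0 0 -10 0 0 0 -1;0 0 -20 0 0 0 -1;0 0 -30 0 0 0 -1;0 0 -35 0 0 0 -1;0 0 -35 0 0 0 -1';python3 -m jog '0 0 0 0 0 -0.1 -1;0 0 0 0 0 -0.11 -1;0 0 0 0 0 0 -1;0 0 0 0 0 0 -1'; python3 - <<'E'
from h import *
c=env.capture("wrist");cv2.imwrite("pics/w3.png",c["color"])
s=env.sense();p=s["position"];q=s["orientation"];print(p,2*np.arctan2(q[2],q[1]),s["contact_force"])
E
```

```text
time: 9.12
position: [0.4417, -0.3073, 0.1476]
orientation: [-0.001, 0.995, -0.098, -0.002]
contact_force: [0.5, -1.0, -3.3]
grip_width: 0.203
time: 9.45
position: [0.4422, -0.3079, 0.1467]
orientation: [-0.0, 1.0, 0.005, -0.001]
contact_force: [-0.6, 0.3, -2.8]
grip_width: 0.203
[ 0.4423 -0.3079  0.1465] 0.009609787619549675 [ 0.2425 -0.3574 -2.373 ]
```

View pics/w3.png

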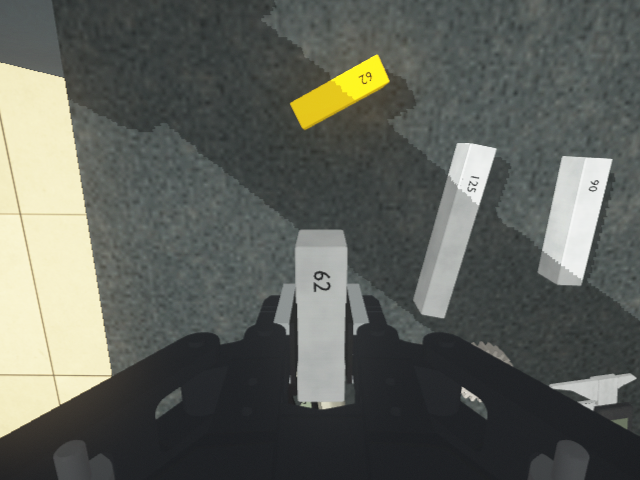

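The bar is held square between the pads; the label reads 62 and the wrist carries about 2.8 N. I'll carry it over to the box opening.

```bash
python3 -m jog '20 -34 -10 0 0 0 -1;20 -34 -10 0 0 0 -1;20 -34 0 0 0 0 -1;20 -34 0 0 0 0 -1;20 -34 0 0 0 0 -1';python3 -m jog '20 -34 0 0 0 0 -1;20 -34 0 0 0 0 -1;20 -34 0 0 0 0 -1;20 -34 0 0 0 0 -1;0 0 0 0 0 0 -1'; python3 -m jog '0 0 0 0 0 0 -1;0 0 0 0 0 0 -1'
```

```text
time: 9.92
position: [0.5411, -0.1352, 0.1665]
orientation: [-0.0, 1.0, 0.005, -0.001]
contact_force: [-0.0, -0.8, -2.8]
grip_width: 0.199
time: 10.33
position: [0.6215, 0.0111, 0.1668]
orientation: [-0.004, 1.0, 0.011, 0.001]
contact_force: [-0.4, 2.3, -1.8]
grip_width: 0.198
time: 10.5
position: [0.6183, -0.0001, 0.1658]
orientation: [0.0, 1.0, 0.006, -0.001]
contact_force: [-0.4, -0.8, -3.0]
grip_width: 0.203
```

```bash
python3 -m jog '7 -2 0 0 0 0 -1;0 0 15 0 0 0 -1;0 0 15 0 0 0 -1;0 0 0 0 0 0 -1;0 0 0 0 0 0 -1'; python3 - <<'E'
from h import *
S=env.capture("scene");cv2.imwrite("pics/s3.png",cv2.resize(S["color"][180:320,230:360],None,fx=4,fy=4))
S=env.capture("side");cv2.imwrite("pics/d3.png",cv2.resize(S["color"][170:280,240:360],None,fx=5,fy=5))
c=env.capture("wrist");cv2.imwrite("pics/w4.png",c["color"]);print(env.sense()["position"])
E
```

```text
time: 10.92
position: [0.6256, 0.0006, 0.1362]
orientation: [0.0, 1.0, 0.005, -0.001]
contact_force: [0.7, 0.2, -1.2]
grip_width: 0.197
[0.6268 0.0017 0.138 ]
```

View pics/w4.png

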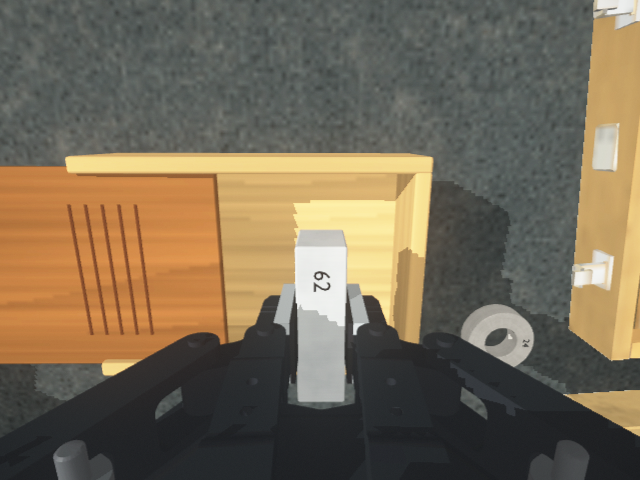

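View pics/s3.png

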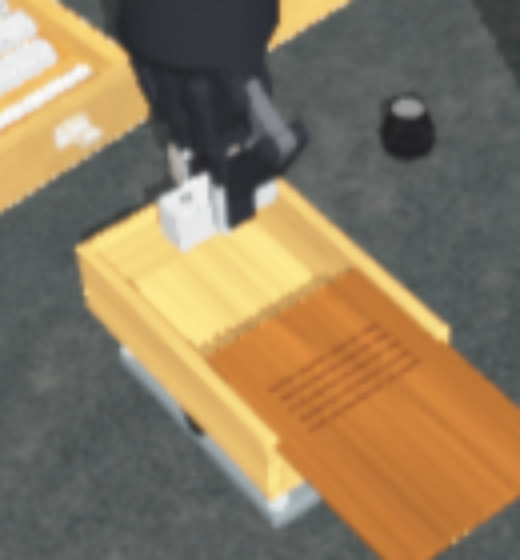

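View pics/d3.png

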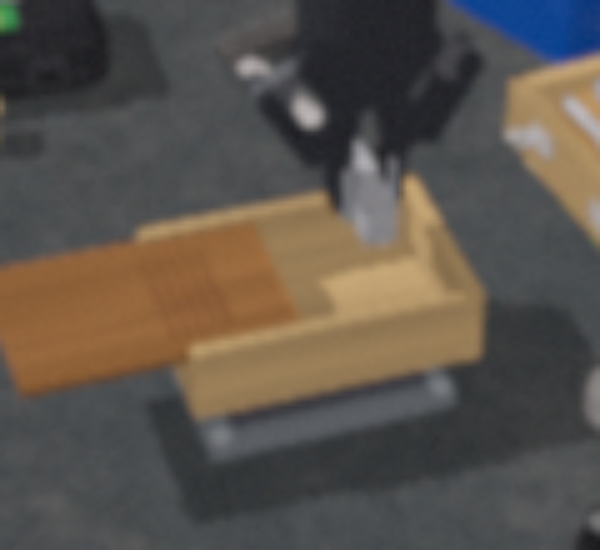

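The bar sits centred between the lid edge (u≈222) and the back wall (u≈412), and well clear of the side wall. I'll lower it.

```bash
python3 -m jog '0 0 15 0 0 0 -1;0 0 15 0 0 0 -1;0 0 15 0 0 0 -1;0 0 8 0 0 0 -1;0 0 0 0 0 0 -1';python3 -m jog '0 0 5 0 0 0 -1;0 0 3 0 0 0 -1;0 0 0 0 0 0 -1;0 0 0 0 0 0 -1'
```

```text
time: 11.48
position: [0.6253, 0.0019, 0.0828]
orientation: [0.0, 1.0, 0.006, -0.001]
contact_force: [-0.7, -0.6, -2.0]
grip_width: 0.198
time: 11.82
position: [0.6265, 0.0022, 0.0764]
orientation: [0.0, 1.0, 0.006, 0.0]
contact_force: [-0.2, 0.1, -2.2]
grip_width: 0.197
```

```bash
python3 -m jog '0 0 2 0 0 0 -1;0 0 2 0 0 0 -1;0 0 0 0 0 0 -1;0 0 0 0 0 0 -1';python3 -m jog '0 0 1.5 0 0 0 -1;0 0 0 0 0 0 -1;0 0 0 0 0 0 -1';python3 -m jog '0 0 1.5 0 0 0 -1;0 0 0 0 0 0 -1;0 0 0 0 0 0 -1';python3 -m jog '0 0 1.5 0 0 0 -1;0 0 0 0 0 0 -1;0 0 0 0 0 0 -1'
```

```text
time: 12.15
position: [0.6261, 0.0022, 0.0719]
orientation: [0.0, 1.0, 0.006, -0.0]
contact_force: [0.5, -0.9, -1.9]
grip_width: 0.2
time: 12.4
position: [0.6261, 0.0022, 0.0704]
orientation: [0.0, 1.0, 0.006, -0.0]
contact_force: [-0.4, -0.0, -1.8]
grip_width: 0.2
time: 12.65
position: [0.6261, 0.0022, 0.0688]
orientation: [0.0, 1.0, 0.006, -0.0]
contact_force: [0.7, 0.3, -2.9]
grip_width: 0.197
time: 12.9
position: [0.6264, 0.0022, 0.0677]
orientation: [0.0, 1.0, 0.006, 0.0]
contact_force: [-0.3, 0.4, -0.3]
grip_width: 0.199
```

```bash
python3 -m jog '0 0 0.7 0 0 0 -1;0 0 0 0 0 0 -1;0 0 0 0 0 0 -1';python3 -m jog '0 0 0 0 0 0 -0.4;0 0 0 0 0 0 -0.3;0 0 0 0 0 0 -0.2;0 0 0 0 0 0 -0.2'
```

```text
time: 13.15
position: [0.6264, 0.0022, 0.0676]
orientation: [0.0, 1.0, 0.006, 0.0]
contact_force: [-2.4, -0.1, 5.6]
grip_width: 0.206
time: 13.48
position: [0.6262, 0.0022, 0.0666]
orientation: [-0.0, 1.0, 0.006, -0.0]
contact_force: [0.5, 0.5, 0.0]
grip_width: 0.399
```

```bash
python3 -m jog '0 0 -8 0 0 0 -0.2;0 0 -15 0 0 0 -0.2;0 0 -30 0 0 0 -0.2;0 0 -40 0 0 0 -0.2;-30 0 0 0 0 0 -1';python3 -m jog '-30 0 0 0 0 0 -1;-33 0 0 0 0 0 -1;0 0 0 0 0 0 -1;0 0 0 0 0 0 -1;0 0 0 0 0 0 -1' 30; python3 - <<'E'
from h import *
S=env.capture("scene");cv2.imwrite("pics/s4.png",cv2.resize(S["color"][180:320,230:360],None,fx=4,fy=4))
c=env.capture("wrist");cv2.imwrite("pics/w5.png",c["color"]);print(env.sense()["position"])
E
```

```text
time: 13.9
position: [0.6047, 0.0028, 0.168]
orientation: [-0.001, 1.0, 0.006, 0.009]
contact_force: [1.8, 0.6, 0.7]
grip_width: 0.273
time: 14.32
position: [0.5342, 0.0009, 0.1607]
orientation: [0.0, 1.0, 0.006, 0.001]
contact_force: [1.0, -0.5, 0.5]
grip_width: -0.003
[0.5345 0.0011 0.1602]
```

View pics/w5.png

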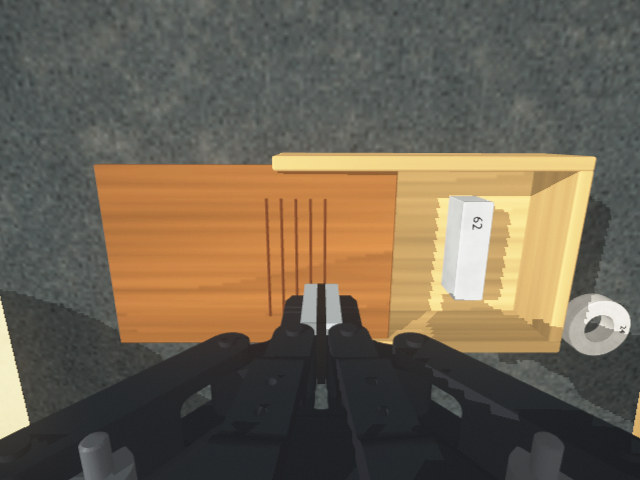

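View pics/s4.png

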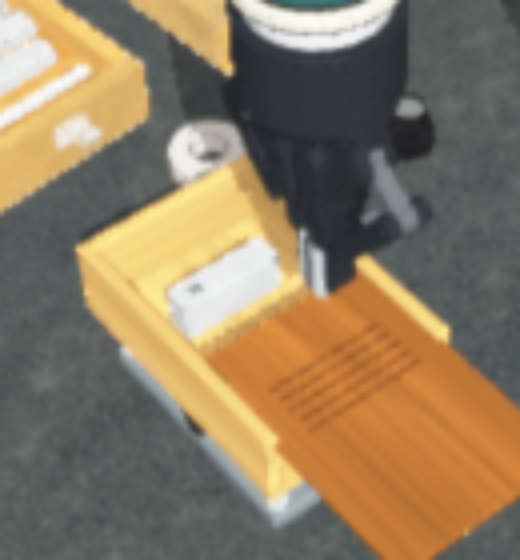

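The bar (470,247 in the wrist view) lies flat on the box floor, clear of the walls. Next I press the lid and slide it shut.

```bash
python3 -m jog '0 0 25 0 0 0 -1;0 0 20 0 0 0 -1;0 0 7 0 0 0 -1;0 0 0 0 0 0 -1;0 0 0 0 0 0 -1';python3 -m jog '0 0 2 0 0 0 -1;0 0 1.5 0 0 0 -1;0 0 0 0 0 0 -1;0 0 0 0 0 0 -1';python3 -m jog '0 0 1.5 0 0 0 -1;0 0 0 0 0 0 -1;0 0 0 0 0 0 -1'
```

```text
time: 14.83
position: [0.5337, 0.0013, 0.1078]
orientation: [-0.0, 1.0, 0.007, -0.0]
contact_force: [-0.1, 0.1, 0.7]
grip_width: -0.002
time: 15.17
position: [0.5335, 0.001, 0.1048]
orientation: [0.0, 1.0, 0.006, 0.0]
contact_force: [-0.5, -0.4, -0.1]
grip_width: 0.0
time: 15.42
position: [0.5335, 0.001, 0.103]
orientation: [0.0, 1.0, 0.006, 0.0]
contact_force: [0.5, -0.1, 0.6]
grip_width: -0.003
```

```bash
python3 -m jog '0 0 1.5 0 0 0 -1;0 0 0.7 0 0 0 -1;0 0 0 0 0 0 -1;0 0 0 0 0 0 -1'; python3 -m jog '4 0 0 0 0 0 -1;6 0 0 0 0 0 -1;6 0 0 0 0 0 -1;6 0 0 0 0 0 -1'
```

```text
time: 15.75
position: [0.5349, 0.001, 0.1027]
orientation: [0.0, 1.0, 0.006, 0.002]
contact_force: [-1.2, -0.1, 14.3]
grip_width: -0.004
time: 16.08
position: [0.5565, 0.0012, 0.1026]
orientation: [0.0, 1.0, 0.006, 0.001]
contact_force: [-2.7, -0.6, 14.4]
grip_width: -0.003
```

```bash
python3 -m jog '6 0 0.1 0 0 0 -1;6 0 0 0 0 0 -1;6 0 0.1 0 0 0 -1;6 0 0 0 0 0 -1;6 0 0.1 0 0 0 -1'; python3 -m jog '6 0 0 0 0 0 -1;6 0 0.1 0 0 0 -1;6 0 0 0 0 0 -1;6 0 0.1 0 0 0 -1'
```

```text
time: 16.5
position: [0.5866, 0.0015, 0.1024]
orientation: [0.0, 1.0, 0.006, 0.001]
contact_force: [-2.5, -1.8, 14.5]
grip_width: -0.001
time: 16.83
position: [0.6105, 0.0017, 0.1022]
orientation: [0.0, 1.0, 0.006, 0.001]
contact_force: [-3.1, -0.5, 13.0]
grip_width: -0.003
```

```bash
python3 -m jog '5 0 0 0 0 0 -1;5 0 0.1 0 0 0 -1;3 0 0 0 0 0 -1;0 0 0 0 0 0 -1'; python3 -m jog '2 0 0 0 0 0 -1;2 0 0 0 0 0 -1;0 0 0 0 0 0 -1'; python3 -m jog '2 0 0 0 0 0 -1;2 0 0 0 0 0 -1;0 0 0 0 0 0 -1'
```

```text
time: 17.17
position: [0.6242, 0.0019, 0.1021]
orientation: [0.0, 1.0, 0.006, 0.002]
contact_force: [-0.2, -0.7, 10.7]
grip_width: -0.001
time: 17.42
position: [0.6277, 0.0019, 0.1021]
orientation: [0.0, 1.0, 0.006, 0.002]
contact_force: [-2.0, -0.8, 11.8]
grip_width: 0.002
time: 17.67
position: [0.629, 0.0019, 0.102]
orientation: [0.001, 1.0, 0.006, -0.002]
contact_force: [-8.6, -1.1, 18.4]
grip_width: 0.002
```

The end stop is felt (Fx −8.6 N). I'll lift off and look.

```bash
python3 -m jog '-1 0 -5 0 0 0 -1;0 0 -25 0 0 0 -1;0 0 -40 0 0 0 -1;-20 40 -20 0 0 0 -1;-30 41 0 0 0 0 -1';python3 -m jog '-30 40 0 0 0 0 -1;-30 40 0 0 0 0 -1;0 0 0 0 0 0 -1;0 0 0 0 0 0 -1'; python3 - <<'E'
from h import *
S=env.capture("scene");cv2.imwrite("pics/s5.png",cv2.resize(S["color"][210:310,240:350],None,fx=6,fy=6,interpolation=cv2.INTER_CUBIC))
D=env.capture("side");cv2.imwrite("pics/d5.png",cv2.resize(D["color"][200:265,255:345],None,fx=8,fy=8,interpolation=cv2.INTER_CUBIC))
E
```

```text
time: 18.08
position: [0.5924, -0.0637, 0.1918]
orientation: [-0.0, 1.0, 0.009, 0.005]
contact_force: [0.6, -1.2, 0.6]
grip_width: -0.002
time: 18.42
position: [0.5378, -0.1363, 0.1869]
orientation: [0.001, 1.0, 0.004, -0.0]
contact_force: [-0.2, -0.4, -0.1]
grip_width: 0.002
```

View pics/s5.png

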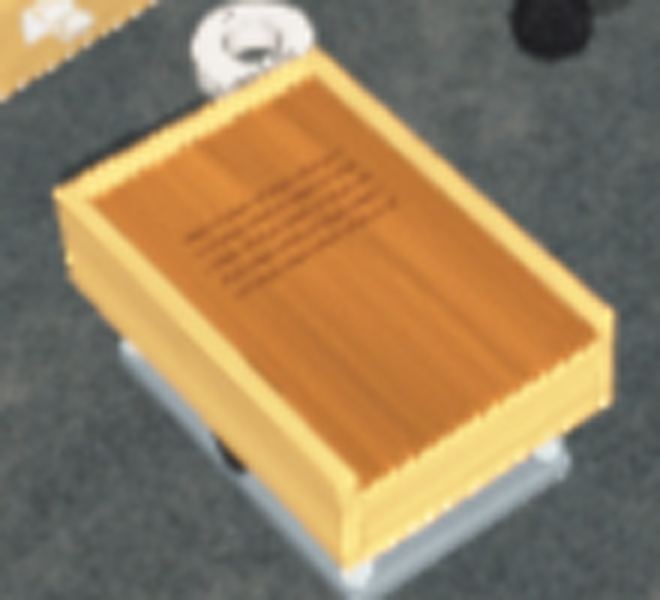

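View pics/d5.png

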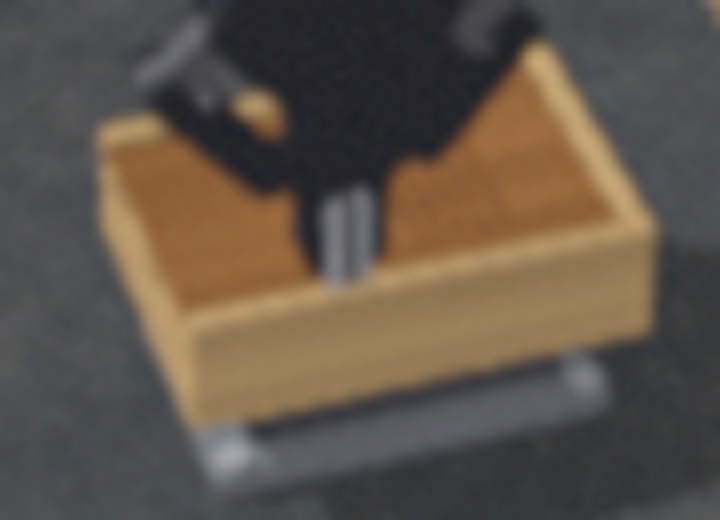

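The scene crop looks the same as at the start. Before handing in I'll check with sub-pixel registration of the lid grooves.

```bash
python3 - <<'E'
from h import *
S=env.capture("scene");a=cv2.imread("pics/scene0.png")
f=lambda i:cv2.cvtColor(i,cv2.COLOR_BGR2GRAY).astype(np.float32)[230:262,266:310]
w=cv2.createHanningWindow((44,32),cv2.CV_32F)
print(cv2.phaseCorrelate(f(a),f(S["color"]),w),np.abs(f(a)-f(S["color"])).max())
p=proj(S,[.6,0,.088]);print("px per 4mm lid",proj(S,[.596,0,.088])-p)
d=np.abs(a.astype(int)-S["color"]).max(2);cv2.imwrite("pics/diff.png",(np.clip(d*3,0,255)).astype(np.uint8))
print(env.sense()["contact_force"])
E
```

```text
((0.6449783220984813, -0.05322874973911951), 0.9454331449336476) 17.0
px per 4mm lid [1.1267 1.1105]
[-0.0289  0.8786  0.0535]
```

View pics/diff.png

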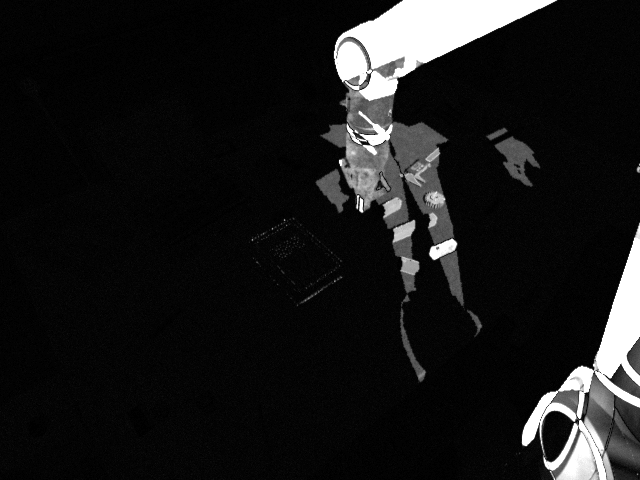

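The grooves are displaced by about 0.7 mm along the sliding direction (limit 4 mm), and the end stop was felt. The other bars and bystanders show only shadow changes. The robot is clear of everything, so I'll hand in.

```bash
python3 -c "
from bench import env
print(env.job_done(), env.sense()['time'])"
```

```text
the job is handed in; nothing more can be done
the job is handed in; nothing more can be done
```

The 62 mm bar is in the box with the lid shut, and I handed the job in at about 18.5 s of the 69 s allowed; it reported no verdict.

- **What I did:** I pressed the lid and drew it open about 95 mm. I then gripped the short grey bar, whose engraved 62 I confirmed in the wrist view. I lowered it until I felt light contact with the floor (about 6 N), let go, and slid the lid shut until the end stop showed (8.6 N along the slide).
- **Lid:** it looks fully shut in both views. Sub-pixel registration of its grooves gave a shift of (0.64, -0.05) px, not quite along the slide direction. That is roughly 0.7 mm of possible residual, against the 4 mm limit.
- **Bar:** before closing, the pictures showed it flat on the floor, released and clear of the walls. I could not see it again once the lid was shut.
- **Forces:** the highest wrist reading on the lid or box was about 20 N (18.4 N down with 8.6 N along the slide), under the 35 N limit. The readings are sampled at the end of each call, so a brief peak in between would not show.
- **Other things:** before/after pictures showed only shadow and arm changes around the other objects.

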